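# Sort the pipe fittings into their trays

### The arm

A 6-joint arm with a two-finger parallel gripper is mounted at the origin on the work surface. World frame = base frame: x ahead of the robot, y to its left, z up, the work surface at z = 0. Lengths are in m, angles in degrees, forces in N, time in s.
With the tool pointing down it reaches from about 0.4 to 0.825 m from the base axis. Payload 7 kg.
Tool frame: the origin (TCP) lies midway between the tips of the shut fingers; the grasp point (between the pads) lies 19 mm behind it; z points along the fingers, y is the line along which they close (so a half turn about z gives the same grasp; the last joint's range is limited). The gripper opens to 88 mm and grips with 3 to 60 N. Pads are 19 mm wide; open, the fingers measure 130 mm over their backs; the gripper's body (78 mm by 193 mm) begins 47 mm behind the grasp point.
Start: joints at [-53.451, 20.546, 0.682, 0, -70.136, -16.507], TCP at [0.231, -0.634, 0.227] pointing down, gripper open.
Joint ranges: [-176.03, 176.03], [-82.01, 121.73], [-58.28, 71.71], [-173.87, 95.51], [-174.79, -0.11], [-173.66, 173.66]. Speed limits (degrees/s): [136.94, 136.94, 172.46, 180, 180, 180].

### API

Orientations are given as [roll, pitch, yaw] about the fixed x, y, z axes, in that order (R = Rz(yaw) Ry(pitch) Rx(roll)).
In Python, from plant import ctrl gives the robot as it stands. The module is installed in compiled form; this text tells all that it offers.
- The arm moves only by the tool send_rows, never from a script. Its argument "plan" is a list that holds one entry, the list of rows, each a list of 6 numbers: the shift along the tool's x, y, z in normalised numbers (1 is 75 cm), then the turn, a rotation vector about the tool's x, y, z in normalised numbers (1 is 90 degrees). A call has 1 to 8 rows; each row is the pose to reach, as a shift and turn from the pose commanded when the call began, along the tool's axes at that moment; what a row does not reach only later rows make up. A row lasts 1/12 s, in which the tool goes at most 41.7 mm and 7.16 degrees, less where a joint would pass 70% of its speed; a pose out of reach is approached as far as the arm can. Shift and turn numbers lie between -1 and 1, and a call with a number outside is refused. A call with a gripper value outside its range is refused whole. "fingers" is the opening, from 0 (shut) to 1 (fully open), set as the call begins (left out, the last holds). The fingers move at their own pace and stop on an object; the grip force is fixed at half the most. Time passes only in rows, so rows that repeat a pose let the fingers close. It gives the time, the measured TCP pose, the force, the opening and the grip force at its end, in the units of the state.
- ctrl.get_obs(): the state, without advancing time (a new reading comes with each control period).
- ctrl.snapshot(name): name is "side" or "top" or "wrist"; returns a dict with "img" (384x512x3 uint8, red, green, blue), "K" (3x3 intrinsics, pixels), "pose" (4x4, takes a point from camera to world coordinates). Camera axes: x right, y down, z forward; pixel columns grow to the right and rows downward; lengths in m; the calibration is good to about 2 mm. A picture is of the moment at which its call begins. There is no depth.
- ctrl.close_job(): hands the job in; it is judged then, once.
The state is a dict: "clock": time; "joint_pos": joint angles; "qvel": joint speeds; "tau": joint torques, N m; "tool_pos": TCP position; "orientation": TCP orientation; "force": force on the tool from outside, world axes, zero at the start; "moment": the same for the moment, N m; "opening": finger opening in m; "gripper_force": force on a finger pad.
Only numpy, scipy, OpenCV 4.12 (cv2) and the standard library are available. Lean on these libraries where they do the work, as an engineer would, in place of code of your own. Each camera call takes 0.05 s, during which the arm holds its last target. There are 200 camera calls.

### The job

Sort the five loose pipe fittings on the bench: put each one into the tray whose ledge carries a fixed sample of the same kind (both tees, both elbows, the straight coupling). Every fitting must end lying flat on the floor of its tray, wholly inside the walls, none stacked or leaning on another; leave the tin and the wrench where they are.

Things in the scene. Friction and masses are not known exactly. Their poses are not given: they have to be found in the camera images.
- tee_1: loose galvanised pipe tee (T from above), one of two identical, interchangeable, about 170 g: run along x, ends 36 either way, branch along +y, end 36 from the crossing. Arms round, 24 diameter, with 30 diameter bands 20 to 36 from the crossing, where it can be gripped from above. Lies flat, axes level; origin at the crossing, 15 above its support; z up, any yaw. 
- elbow_1: loose galvanised pipe elbow (L from above), one of two identical, interchangeable, about 130 g: one arm along +x, one along +y, ends 36 from the crossing, corner a 30 ball. Arms round, 24 diameter, with 30 diameter bands 20 to 36 from the crossing, where it can be gripped from above. Lies flat, axes level; origin at the crossing, 15 above its support; z up, any yaw. 
- tee_2: loose galvanised pipe tee (T from above), one of two identical, interchangeable, about 170 g: run along x, ends 36 either way, branch along +y, end 36 from the crossing. Arms round, 24 diameter, with 30 diameter bands 20 to 36 from the crossing, where it can be gripped from above. Lies flat, axes level; origin at the crossing, 15 above its support; z up, any yaw. 
- elbow_2: loose galvanised pipe elbow (L from above), one of two identical, interchangeable, about 130 g: one arm along +x, one along +y, ends 36 from the crossing, corner a 30 ball. Arms round, 24 diameter, with 30 diameter bands 20 to 36 from the crossing, where it can be gripped from above. Lies flat, axes level; origin at the crossing, 15 above its support; z up, any yaw. 
- coupling_1: loose galvanised straight pipe coupling (short bar seen from above), about 150 g: eight-sided prism 56 long along its x, 30 across the flats, lying on a flat, so 30 high and wide. Origin at its centre, 15 above its support; any yaw
- tray_tee: fixed open sheet-metal tray, outside 124 (x) x 168 (y) x 28 high, walls and floor 4 thick; origin at the centre of its underside on the table, z up, +x away from the robot within 0.06 rad. On a ledge beyond its far (+x) wall, out to x = 126, a full-size sample tee is fixed, 36 high, showing its kind. Three such trays stand in a row, in any order
- tray_elbow: fixed open sheet-metal tray, outside 124 (x) x 168 (y) x 28 high, walls and floor 4 thick; origin at the centre of its underside on the table, z up, +x away from the robot within 0.06 rad. On a ledge beyond its far (+x) wall, out to x = 126, a full-size sample elbow is fixed, 36 high, showing its kind. Three such trays stand in a row, in any order
- tray_coupling: fixed open sheet-metal tray, outside 124 (x) x 168 (y) x 28 high, walls and floor 4 thick; origin at the centre of its underside on the table, z up, +x away from the robot within 0.06 rad. On a ledge beyond its far (+x) wall, out to x = 126, a full-size sample straight coupling is fixed, 36 high, showing its kind. Three such trays stand in a row, in any order
- tin: bystander: closed round tin, 68 diameter, 85 high, standing to one side of the work; origin at the centre of its underside. To be left alone
- wrench: bystander: steel wrench 200 long lying along its x, to one side of the work, origin on its underside. To be left alone

How it is judged:
By the outcome, as a careful person would: the job done as asked, in the order asked, and still so for the second after the job is handed in, with the robot touching nothing.
It also fails if it takes over 118 s, if anything falls off the work surface, if the arm or the gripper's body presses on something with over 40 N, if the wrist force passes 120 N, or if a joint passes its speed limit or range.

## Working session

There is one attempt and no reset: what is moved stays moved. The work goes in short steps, Python scripts to look and compute and a tool call to move; the robot and the scene stay as the last step left them, time stands still between calls to the robot, and variables do not carry over. Pictures are saved under pics/ and viewed, at most 14 in all, crops included, and the job is handed in when it is done.

Besides the shell and the picture viewer there is one more tool, called after "Emit:" in YAML: its name, and indented under it one key for each argument. send_rows: Moves the arm, as the interface text tells. Its arguments: {"type":"object","properties":{"plan":{"type":"array","items":{"type":"array","items":{"type":"array","items":{"type":"number"}}}},"fingers":{"type":"number"}},"required":["plan"]}

```bash
mkdir -p pics
python3 - <<'E'
from plant import ctrl
import cv2,numpy as np
for n in ["top","side"]:
    s=ctrl.snapshot(n); cv2.imwrite(f"pics/{n}0.png",s["img"][:,:,::-1]); np.savez(f"{n}0.npz",**s)
    print(n,s["K"].tolist(),np.round(s["pose"],4).tolist())
print(ctrl.get_obs())
E
```

```text
top [[399.53660140850457, 0.0, 255.7315551406071], [0.0, 399.53660140850457, 184.97298844501282], [0.0, 0.0, 1.0]] [[-0.1356, -0.97, 0.2016, 0.31], [-0.9908, 0.1322, -0.0301, 0.0163], [0.0025, -0.2038, -0.979, 1.1734], [0.0, 0.0, 0.0, 1.0]]
side [[482.17235578372083, 0.0, 251.9084920688227], [0.0, 482.17235578372083, 191.58443341384782], [0.0, 0.0, 1.0]] [[-0.9935, -0.0458, 0.1038, 0.361], [-0.1122, 0.528, -0.8418, 1.3711], [-0.0162, -0.848, -0.5297, 0.9271], [0.0, 0.0, 0.0, 1.0]]
{'clock': 0.1, 'joint_pos': array([-5.34522059e+01,  2.05870202e+01,  6.37400714e-01, -1.81196002e-02,
       -7.01351664e+01, -1.65061930e+01]), 'qvel': array([ 0.08355423, -0.12631435, -0.01713105,  0.0128674 , -0.01157115,
       -0.01375719]), 'tau': array([-1.37610648e-03, -5.84162450e+01,  2.93753779e+01,  7.01560378e+00,
        1.02209425e-02, -5.74838327e-05]), 'tool_pos': array([ 0.23113563, -0.63371473,  0.22570635]), 'orientation': array([ 1.79913868e+02, -7.75915217e-03, -1.59964563e+02]), 'force': array([-0.92844444,  0.35889184, -0.26072743]), 'moment': array([ 0.08425069, -0.05572113, -0.00740589]), 'gripper_force': 0.0, 'opening': 0.08757664732040547}
```

View pics/top0.png

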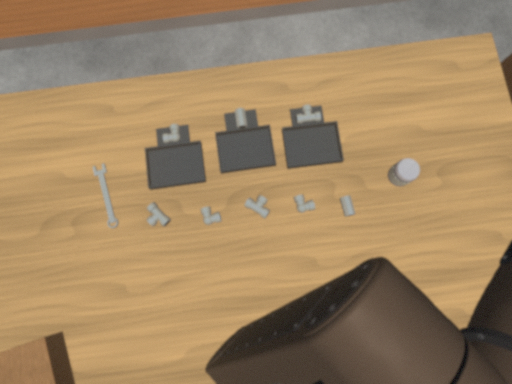

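View pics/side0.png

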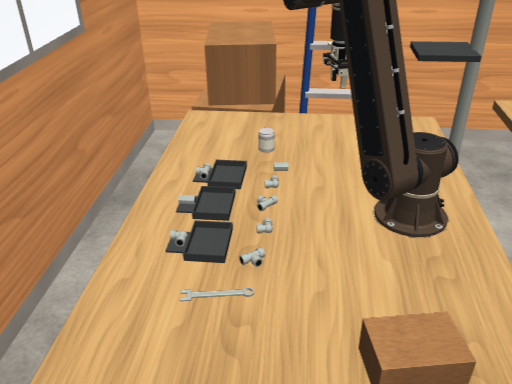

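The top view shows trays at about (175,165), (245,148) and (312,143). The fittings are at (157,214), (211,215), (257,206), (304,203) and (347,205), with the wrench at (105,195) and the tin at (405,171). I'll zoom in to read the shapes and segment them.

```bash
cat > h.py <<'E'
import numpy as np,cv2
def ray(s,uv,z):
    uv=np.atleast_2d(uv).astype(float); K,P=s["K"],s["pose"]
    d=np.c_[uv,np.ones(len(uv))]@np.linalg.inv(K).T@P[:3,:3].T
    o=P[:3,3]; t=(z-o[2])/d[:,2]; return (o+d*t[:,None])[:,:2]
def proj(s,X):
    X=np.atleast_2d(X); P=s["pose"]; c=(X-P[:3,3])@P[:3,:3]; q=c@s["K"].T; return q[:,:2]/q[:,2:]
E
python3 - <<'E'
import cv2,numpy as np
from h import *
s=dict(np.load("top0.npz")); im=s["img"]
crop=im[95:235,140:360]; cv2.imwrite("pics/topz.png",cv2.resize(crop[:,:,::-1],(792,504),interpolation=cv2.INTER_CUBIC))
hsv=cv2.cvtColor(im,cv2.COLOR_RGB2HSV)
m=((hsv[:,:,1]<70)&(hsv[:,:,2]>90)).astype(np.uint8); m[:100]=0; m[245:]=0; m[:,440:]=0
n,l,st,c=cv2.connectedComponentsWithStats(m)
for i in range(1,n):
    if st[i,4]>40: print("light",st[i],c[i].round(1),ray(s,c[i],.015).round(4))
m=((hsv[:,:,2]<85)).astype(np.uint8); m[:100]=0; m[200:]=0;m[:,360:]=0
n,l,st,c=cv2.connectedComponentsWithStats(m)
for i in range(1,n):
    if st[i,4]>300: print("dark",st[i],c[i].round(1),ray(s,c[i],.0).round(4))
E
```

```text
light [288 104  41  24 524] [306.9 115. ] [[ 0.7449 -0.2049]]
light [225 108  35  24 473] [240.4 118.4] [[ 0.7616 -0.0011]]
light [155 124  41  24 519] [172.1 134.5] [[0.7383 0.2114]]
light [216 133   6  39  56] [218.5 151.9] [[0.6645 0.078 ]]
light [149 150  30  35 338] [160.8 164.3] [[0.6493 0.2534]]
light [388 158  32  28 644] [404.1 171.5] [[ 0.5293 -0.4639]]
light [ 93 164  25  64 474] [105.6 195.2] [[0.5778 0.4227]]
light [245 195  24  23 305] [257.8 205.5] [[ 0.4869 -0.017 ]]
light [294 194  21  18 229] [303.5 203.5] [[ 0.4745 -0.1506]]
light [340 195  15  21 212] [347.2 205.3] [[ 0.4519 -0.2768]]
light [147 203  23  23 315] [156.3 215.2] [[0.4985 0.2798]]
light [201 207  20  18 233] [209.8 215.7] [[0.4759 0.1256]]
```

View pics/topz.png

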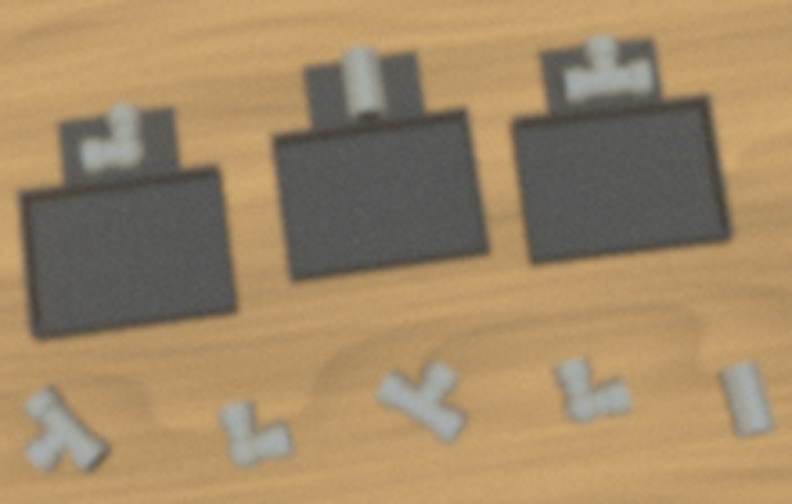

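The tray samples read, left to right: elbow (+y), coupling (middle), tee (-y). Next I'll get the tray frames, rough fitting poses and the wrist camera geometry.

```bash
cat >> h.py <<'E'
def mask(im,smax=70,vmin=90):
    h=cv2.cvtColor(im,cv2.COLOR_RGB2HSV); return ((h[:,:,1]<smax)&(h[:,:,2]>vmin)).astype(np.uint8)
def fit(s,comp,z=.015):
    """comp: binary mask of one fitting -> crossing xy and axes via min-area rectangle on plane z"""
    v,u=np.nonzero(comp); p=ray(s,np.c_[u,v],z)*1000; g=p.mean(0)
    (c,wh,a)=cv2.minAreaRect(p.astype(np.float32)); c=np.array(c)
    e=np.array([np.cos(np.radians(a)),np.sin(np.radians(a))]); f=np.array([-e[1],e[0]])
    return dict(c=c,wh=np.array(wh),e=e,f=f,d=np.array([(c-g)@e,(c-g)@f]),g=g)
def describe(r):
    ang=lambda v: round(float(np.degrees(np.arctan2(v[1],v[0]))),1)
    w,h=r["wh"]; sx,sy=np.sign(r["d"]); L,S=max(w,h),min(w,h)
    if S<40: return "coupling",r["c"].round(1),("axis",ang(r["e"] if w>h else r["f"])),r["wh"].round(1)
    if L/S>1.2:
        b=sy*r["f"] if w>h else sx*r["e"]
        return "tee",(r["c"]-b*(S/2-15*S/51)).round(1),("branch",ang(b)),r["wh"].round(1),r["d"].round(1)
    k=(w+h)/2; return "elbow",(r["c"]-(sx*r["e"]+sy*r["f"])*10.5*k/51).round(1),("arms",ang(sx*r["e"]),ang(sy*r["f"])),r["wh"].round(1),r["d"].round(1)
E
python3 - <<'E'
from plant import ctrl
from h import *
s=dict(np.load("top0.npz"))
n,l,st,c=cv2.connectedComponentsWithStats(mask(s["img"]))
for i in range(1,n):
    if 190<c[i][1]<225 and 140<c[i][0]<360 and st[i,4]>100: print(describe(fit(s,l==i)))
Z={"elbow":[(20,192),(218,168),(237,312),(33,338)],"coup":[(273,135),(467,110),(490,255),(293,280)],"tee":[(513,118),(710,98),(732,240),(530,265)]}
for k,q in Z.items():
    p=ray(s,(np.array(q)+.5)/3.6+[140,95]-.5,.028); e=(p[0]+p[3]-p[1]-p[2]); print(k,p.mean(0).round(4),"tray +y dir",np.degrees(np.arctan2(e[1],e[0])).round(1),[np.linalg.norm(p[0]-p[1]).round(3),np.linalg.norm(p[1]-p[2]).round(3)])
w=ctrl.snapshot("wrist");o=ctrl.get_obs(); print(w["K"].round(1).tolist(),w["pose"].round(3).tolist())
E
```

```text
('tee', array([482.9, -13. ]), ('branch', -40.0), array([75. , 53.3]), array([ 0.4, -5.4]))
('elbow', array([ 465.8, -144.9]), ('arms', 9.4, -80.6), array([53.6, 52.4]), array([ 3.2, -3.8]))
('coupling', array([ 452.2, -276.7]), ('axis', 4.6), array([59.2, 31.8]))
('tee', array([502.8, 276.7]), ('branch', 128.3), array([76.4, 50.3]), array([1.4, 5.3]))
('elbow', array([468. , 131.9]), ('arms', 7.6, -82.4), array([53. , 51.3]), array([ 3.7, -3.5]))
elbow [0.6393 0.2095] tray +y dir 89.6 [np.float64(0.165), np.float64(0.124)]
coup [ 0.6599 -0.0035] tray +y dir 89.8 [np.float64(0.164), np.float64(0.127)]
tee [ 0.6456 -0.2032] tray +y dir 88.9 [np.float64(0.167), np.float64(0.124)]
[[293.3, 0.0, 251.7], [0.0, 293.3, 189.5], [0.0, 0.0, 1.0]] [[-0.343, 0.905, 0.251, 0.165], [0.939, 0.331, 0.092, -0.659], [0.001, 0.267, -0.964, 0.385], [0.0, 0.0, 0.0, 1.0]]
```

```bash
cat >> h.py <<'E'
def to(x,y,z,yaw,o=None):
    """shift (cm) and turn (deg) in tool axes from the present pose to a tool-down pose"""
    from scipy.spatial.transform import Rotation as R
    if o is None:
        from plant import ctrl; o=ctrl.get_obs()
    A=R.from_euler("xyz",o["orientation"],degrees=True); B=R.from_euler("xyz",[180,0,yaw],degrees=True)
    d=A.inv().apply(np.array([x,y,z])-o["tool_pos"])*100
    print("t",round(o["clock"],2),"pos",o["tool_pos"].round(4),"yaw",o["orientation"].round(1)[2],"| row",d.round(2),(A.inv()*B).as_rotvec(degrees=True).round(1),"rows>=",int(max(np.ceil(np.linalg.norm(d)/4.17),np.ceil(np.linalg.norm((A.inv()*B).as_rotvec(degrees=True))/7.16))))
def look(near,tag=None):
    """wrist view: describe the light blob nearest to xy (mm)"""
    from plant import ctrl
    s=ctrl.snapshot("wrist"); m=mask(s["img"])
    if tag: cv2.imwrite(f"pics/{tag}.png",s["img"][:,:,::-1])
    n,l,st,c=cv2.connectedComponentsWithStats(m)
    for i in range(1,n):
        if st[i,4]>500 and np.linalg.norm(ray(s,c[i],.015)[0]*1000-near)<60: print(st[i],describe(fit(s,l==i)))
E
python3 -c "
from h import *
to(.504,-.031,.16,-40)"
```

```text
t 0.15 pos [ 0.2312 -0.6338  0.2258] yaw -160.0 | row [-46.28  47.28   6.64] [ 1.0e-01  1.0e-01 -1.2e+02] rows>= 17
```

The rows are not in the units I measure in: shifts go in shares of 75 cm and turns go in shares of 90 degrees. I convert before sending: 23.5 cm / 75 = 0.3133, 1.2 cm / 75 = 0.016, -56 degrees / 90 = -0.6222.

Emit:
send_rows:
  plan:
    - [[-0.04, 0.04, 0.0053, 0, 0, -0.0778], [-0.08, 0.08, 0.0107, 0, 0, -0.1556], [-0.12, 0.12, 0.016, 0, 0, -0.2333], [-0.16, 0.16, 0.0213, 0, 0, -0.3111], [-0.2, 0.2, 0.0267, 0, 0, -0.3889], [-0.24, 0.24, 0.032, 0, 0, -0.4667], [-0.2733, 0.2733, 0.0373, 0, 0, -0.5444], [-0.3067, 0.3133, 0.0427, 0, 0, -0.6222]]
  fingers: 1

```text
clock: 0.82
tool_pos: [0.3675, -0.3327, 0.1943]
orientation: [-180.0, -0.0, -103.6]
force: [1.5, -0.1, 0.3]
opening: 0.0879
gripper_force: 0.0
```

```bash
python3 -c "
from h import *
to(.504,-.031,.16,-40)"
```

```text
t 0.82 pos [ 0.3675 -0.3327  0.1943] yaw -103.6 | row [-32.53  -6.17   3.43] [ -0.   -0.  -63.6] rows>= 9
```

In the tool's units: -32 cm / 75 = -0.4267, 1.5 cm / 75 = 0.02, -56 degrees / 90 = -0.6222.

Emit:
send_rows:
  plan:
    - [[-0.0533, -0.0107, 0.0067, 0, 0, -0.0778], [-0.1067, -0.0213, 0.0133, 0, 0, -0.1556], [-0.16, -0.032, 0.02, 0, 0, -0.2333], [-0.2133, -0.0427, 0.0267, 0, 0, -0.3111], [-0.2667, -0.0533, 0.0333, 0, 0, -0.3889], [-0.32, -0.064, 0.04, 0, 0, -0.4667], [-0.3733, -0.0747, 0.0453, 0, 0, -0.5444], [-0.4267, -0.0827, 0.0453, 0, 0, -0.6222]]

```text
clock: 1.48
tool_pos: [0.5042, -0.0369, 0.1598]
orientation: [180.0, 0.0, -47.6]
force: [0.9, -1.0, 0.5]
opening: 0.0875
gripper_force: 0.0
```

In the tool's units: 0.5 cm / 75 = 0.0067, -0.3 cm / 75 = -0.004, -7.6 degrees / 90 = -0.0844.

Emit:
send_rows:
  plan:
    - [[-0.004, 0.0067, 0, 0, 0, -0.0778], [-0.004, 0.0067, 0, 0, 0, -0.0844]]

```text
clock: 1.65
tool_pos: [0.4984, -0.0381, 0.1601]
orientation: [180.0, 0.0, -39.8]
force: [0.4, -0.7, -0.7]
opening: 0.0879
gripper_force: 0.0
```

```bash
python3 -c "
from h import *
look([483,-13],'w1')
to(.504,-.031,.16,-40)"
```

```text
[ 210  177   70   44 1916] ('tee', array([478.9, -11.8]), ('branch', -39.8), array([76.1, 48.9]), array([ 0.2, -5.4]))
t 1.7 pos [ 0.4981 -0.0392  0.1602] yaw -40.3 | row [-0.08 -1.01  0.02] [ 0.   0.  -0.3] rows>= 1
```

View pics/w1.png

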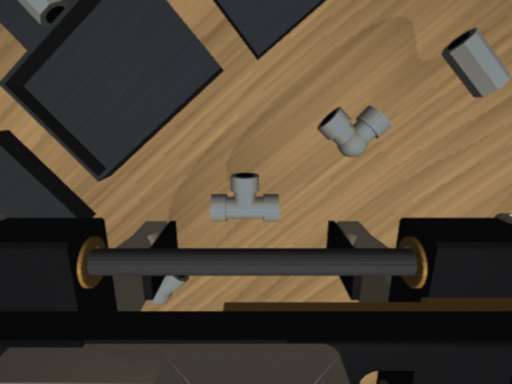

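The wrist view shows the tee at (245,197) with its branch pointing up the image, about 7 mm off the tool axis. I'll go down on the branch band and grip.

In the tool's units: 15.5 cm / 75 = 0.2067, 14 cm / 75 = 0.1867.

Emit:
send_rows:
  plan:
    - [[0.0013, -0.0107, 0.04, 0, 0, 0], [0.0013, -0.0107, 0.0933, 0, 0, 0], [0.0013, -0.0107, 0.1467, 0, 0, 0], [0.0013, -0.0107, 0.1867, 0, 0, 0], [0.0013, -0.0107, 0.2067, 0, 0, 0], [0.0013, -0.0107, 0.2067, 0, 0, 0]]

```text
clock: 2.2
tool_pos: [0.5021, -0.0363, 0.0026]
orientation: [179.7, 0.2, -40.7]
force: [0.1, 0.1, -0.5]
opening: 0.0876
gripper_force: 0.0
```

Emit:
send_rows:
  plan:
    - [[0, 0, 0, 0, 0, 0], [0, 0, 0, 0, 0, 0], [0, 0, 0, 0, 0, 0], [0, 0, 0, 0, 0, 0], [0, 0, 0, 0, 0, 0], [0, 0, 0, 0, 0, 0]]
  fingers: 0

```text
clock: 2.7
tool_pos: [0.5048, -0.0345, 0.0063]
orientation: [-179.9, -0.0, -40.4]
force: [-0.2, 0.7, 0.7]
opening: 0.053
gripper_force: 0.0
```

Emit:
send_rows:
  plan:
    - [[0, 0, 0, 0, 0, 0], [0, 0, 0, 0, 0, 0], [0, 0, 0, 0, 0, 0], [0, 0, 0, 0, 0, 0], [0, 0, 0, 0, 0, 0]]

```text
clock: 3.12
tool_pos: [0.5045, -0.0346, 0.0056]
orientation: [-180.0, -0.0, -40.4]
force: [-0.0, 0.7, 1.2]
opening: 0.029
gripper_force: 30.0
```

```bash
python3 -c "
from h import *
from plant import ctrl
o=ctrl.get_obs(); print(o['opening'],o['gripper_force'])
to(.646-.0,-.203+.024,.11,-91)"
```

```text
0.029000113759963107 30.000523924827576
t 3.12 pos [ 0.5045 -0.0346  0.0056] yaw -40.4 | row [ 20.14   1.84 -10.44] [-0.  -0.  50.6] rows>= 8
```

In the tool's units: 20 cm / 75 = 0.2667, 18 cm / 75 = 0.24, 48 degrees / 90 = 0.5333.

Emit:
send_rows:
  plan:
    - [[0, 0, -0.04, 0, 0, 0], [0.0267, 0.0027, -0.0867, 0, 0, 0.0667], [0.0667, 0.0067, -0.1267, 0, 0, 0.1444], [0.1133, 0.0107, -0.14, 0, 0, 0.2222], [0.16, 0.0147, -0.14, 0, 0, 0.3], [0.2, 0.0187, -0.14, 0, 0, 0.3778], [0.24, 0.0227, -0.14, 0, 0, 0.4556], [0.2667, 0.024, -0.14, 0, 0, 0.5333]]

```text
clock: 3.78
tool_pos: [0.6462, -0.18, 0.1098]
orientation: [180.0, -0.0, -88.8]
force: [1.0, 0.4, -1.1]
opening: 0.0289
gripper_force: 30.0
```

In the tool's units: 2.5 degrees / 90 = 0.0278.

Emit:
send_rows:
  plan:
    - [[0, 0, 0, 0, 0, 0.0278], [0, 0, 0, 0, 0, 0.0278], [0, 0, 0, 0, 0, 0.0278]]

```text
clock: 4.03
tool_pos: [0.6444, -0.1779, 0.1096]
orientation: [179.9, 0.0, -90.8]
force: [0.2, 1.1, -1.0]
opening: 0.0288
gripper_force: 30.0
```

Run:
```python
from h import *
from plant import ctrl
to(.646,-.179,.013,-91)
s=ctrl.snapshot("wrist"); cv2.imwrite("pics/w2.png",s["img"][:,:,::-1])
print(ctrl.get_obs()["opening"])
```

```text
t 4.03 pos [ 0.6444 -0.1779  0.1096] yaw -90.8 | row [ 0.11 -0.18  9.66] [0.1 0.  0.2] rows>= 3
0.028728886395047934
```

View pics/w2.png

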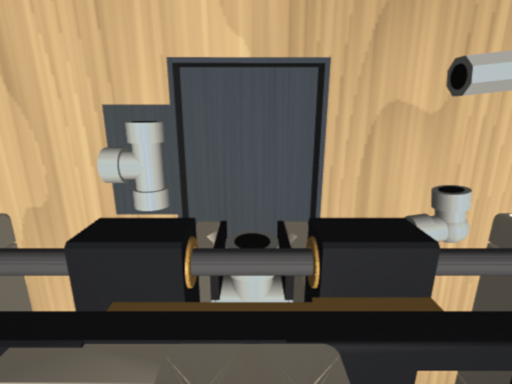

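The tee is held with its branch end at (252,245). The tray runs from u=170 to u=329 and is well aligned, so I'll lower it.

In the tool's units: 9.9 cm / 75 = 0.132, 9 cm / 75 = 0.12.

Emit:
send_rows:
  plan:
    - [[0.0013, -0.0027, 0.04, 0, 0, 0], [0.0013, -0.0027, 0.0867, 0, 0, 0], [0.0013, -0.0027, 0.12, 0, 0, 0], [0.0013, -0.0027, 0.132, 0, 0, 0], [0.0013, -0.0027, 0.132, 0, 0, 0], [0.0013, -0.0027, 0.132, 0, 0, 0]]

```text
clock: 4.58
tool_pos: [0.6472, -0.1784, 0.0121]
orientation: [180.0, -0.0, -90.7]
force: [0.5, -0.1, -0.7]
opening: 0.0292
gripper_force: 30.0
```

Run:
```python
from h import *
to(.503,.277,.16,-52)
```

```text
t 4.58 pos [ 0.6472 -0.1784  0.0121] yaw -90.7 | row [-45.34  15.01 -14.81] [  0.   -0.  -38.7] rows>= 12
```

Emit:
send_rows:
  plan:
    - [[0, 0, 0.002, 0, 0, 0], [0, 0, 0.002, 0, 0, 0]]

```text
clock: 4.75
tool_pos: [0.6477, -0.1786, 0.0109]
orientation: [-179.9, 0.0, -90.8]
force: [-0.8, 0.2, -1.0]
opening: 0.0289
gripper_force: 30.0
```

In the tool's units: -13 cm / 75 = -0.1733, -9 cm / 75 = -0.12.

Emit:
send_rows:
  plan:
    - [[0, 0, 0, 0, 0, 0], [0, 0, 0, 0, 0, 0], [0, 0, 0, 0, 0, 0], [0, 0, 0, 0, 0, 0], [0, 0, -0.0267, 0, 0, 0], [0, 0, -0.0667, 0, 0, 0], [0, 0, -0.12, 0, 0, 0], [0, 0, -0.1733, 0, 0, 0]]
  fingers: 0.52

```text
clock: 5.42
tool_pos: [0.6464, -0.1789, 0.1408]
orientation: [179.9, -0.0, -90.9]
force: [0.9, -0.4, 0.6]
opening: 0.0457
gripper_force: 0.0
```

Run:
```python
from h import *
look([646,-230])
to(.485,.300,.16,-52)
```

```text
t 5.47 pos [ 0.6511 -0.18    0.1513] yaw -90.8 | row [-47.77  17.23  -1.2 ] [ -0.6  -0.4 -38.8] rows>= 13
```

In the tool's units: -30 cm / 75 = -0.4, -26.2 cm / 75 = -0.3493, -32 degrees / 90 = -0.3556.

Emit:
send_rows:
  plan:
    - [[-0.0467, 0.0173, 0, 0, 0, -0.0444], [-0.096, 0.0347, 0, 0, 0, -0.0889], [-0.1467, 0.0533, 0, 0, 0, -0.1333], [-0.1973, 0.0707, 0, 0, 0, -0.1778], [-0.248, 0.0893, 0, 0, 0, -0.2222], [-0.2987, 0.1067, 0, 0, 0, -0.2667], [-0.3493, 0.1253, 0, 0, 0, -0.3111], [-0.4, 0.144, 0, 0, 0, -0.3556]]
  fingers: 1

```text
clock: 6.13
tool_pos: [0.5428, 0.1244, 0.1403]
orientation: [-179.9, -0.0, -58.7]
force: [0.1, 0.1, 0.1]
opening: 0.0867
gripper_force: 0.0
```

Run:
```python
from h import *
to(.485,.299,.16,-52)
```

```text
t 6.13 pos [0.5428 0.1244 0.1403] yaw -58.7 | row [-17.92  -4.14  -1.96] [-0.1 -0.  -6.7] rows>= 5
```

In the tool's units: -17.9 cm / 75 = -0.2387, -17.5 cm / 75 = -0.2333, -6.7 degrees / 90 = -0.0744.

Emit:
send_rows:
  plan:
    - [[-0.0533, -0.012, -0.0067, 0, 0, -0.0222], [-0.1067, -0.024, -0.0133, 0, 0, -0.0444], [-0.16, -0.036, -0.02, 0, 0, -0.0667], [-0.2, -0.0467, -0.0267, 0, 0, -0.0744], [-0.2333, -0.0547, -0.0267, 0, 0, -0.0744], [-0.2387, -0.0547, -0.0267, 0, 0, -0.0744], [-0.2387, -0.0547, -0.0267, 0, 0, -0.0744]]

```text
clock: 6.72
tool_pos: [0.4855, 0.2987, 0.16]
orientation: [-180.0, 0.0, -52.0]
force: [-0.3, -0.7, -0.4]
opening: 0.0875
gripper_force: 0.0
```

Run:
```python
from h import *
look([495,285],"w3")
to(.485,.299,.16,-52)
```

```text
[ 220  141   73   50 2176] ('tee', array([497.6, 276.4]), ('branch', 127.2), array([75.5, 51.9]), array([0. , 6.2]))
t 6.77 pos [0.4858 0.2975 0.1599] yaw -52.1 | row [-0.16 -0.03 -0.01] [ 0.   0.  -0.1] rows>= 1
```

View pics/w3.png

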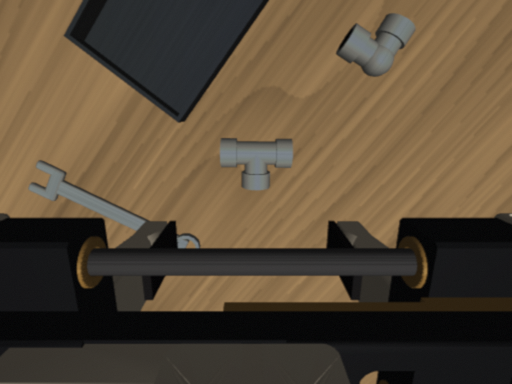

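The tee is at (257,155) with its branch pointing down the image. The wrench ring at (187,242) is about 60 mm clear of the fingers.

Run:
```python
from h import *
to(.4821,.2999,.005,-52.4)
```

```text
t 6.77 pos [0.4858 0.2975 0.1599] yaw -52.1 | row [-0.41  0.14 15.49] [0.  0.  0.3] rows>= 4
```

In the tool's units: 15.4 cm / 75 = 0.2053, 14 cm / 75 = 0.1867, 0.3 degrees / 90 = 0.0033.

Emit:
send_rows:
  plan:
    - [[-0.0053, 0.0013, 0.04, 0, 0, 0.0033], [-0.0053, 0.0013, 0.0933, 0, 0, 0.0033], [-0.0053, 0.0013, 0.1467, 0, 0, 0.0033], [-0.0053, 0.0013, 0.1867, 0, 0, 0.0033], [-0.0053, 0.0013, 0.2053, 0, 0, 0.0033], [-0.0053, 0.0013, 0.2053, 0, 0, 0.0033]]

```text
clock: 7.27
tool_pos: [0.482, 0.2967, 0.0028]
orientation: [179.7, -0.1, -52.6]
force: [0.6, -0.1, 0.4]
opening: 0.0877
gripper_force: 0.0
```

Emit:
send_rows:
  plan:
    - [[0, 0, 0, 0, 0, 0], [0, 0, 0, 0, 0, 0], [0, 0, 0, 0, 0, 0], [0, 0, 0, 0, 0, 0], [0, 0, 0, 0, 0, 0], [0, 0, 0, 0, 0, 0], [0, 0, 0, 0, 0, 0], [0, 0, 0, 0, 0, 0]]
  fingers: 0

```text
clock: 7.93
tool_pos: [0.483, 0.2998, 0.0063]
orientation: [-180.0, 0.0, -52.5]
force: [-0.5, 0.1, 0.1]
opening: 0.04
gripper_force: 0.0
```

In the tool's units: -13 cm / 75 = -0.1733, -10 cm / 75 = -0.1333.

Emit:
send_rows:
  plan:
    - [[0, 0, 0, 0, 0, 0], [0, 0, 0, 0, 0, 0], [0, 0, 0, 0, 0, 0], [0, 0, -0.0267, 0, 0, 0], [0, 0, -0.08, 0, 0, 0], [0, 0, -0.1333, 0, 0, 0], [0, 0, -0.1733, 0, 0, 0], [0, 0, -0.1733, 0, 0, 0]]

```text
clock: 8.6
tool_pos: [0.4859, 0.3023, 0.1429]
orientation: [-179.4, 0.0, -52.4]
force: [1.0, 0.9, -0.3]
opening: 0.0288
gripper_force: 30.0
```

Run:
```python
from h import *
to(.6456-.0005,-.2032-.024,.13,-91)
```

```text
t 8.6 pos [0.4859 0.3023 0.1429] yaw -52.4 | row [51.66 19.71  1.04] [-0.6  0.2 38.6] rows>= 14
```

In the tool's units: 29.5 cm / 75 = 0.3933, 25.7 cm / 75 = 0.3427, 22 degrees / 90 = 0.2444.

Emit:
send_rows:
  plan:
    - [[0.04, 0.0147, 0, 0, 0, 0.0333], [0.0893, 0.0333, 0, 0, 0, 0.0667], [0.14, 0.0533, 0, 0, 0, 0.1], [0.1907, 0.072, 0, 0, 0, 0.1333], [0.2413, 0.092, 0, 0, 0, 0.1667], [0.292, 0.1107, 0, 0, 0, 0.2], [0.3427, 0.1307, 0, 0, 0, 0.2222], [0.3933, 0.1493, 0, 0, 0, 0.2444]]

```text
clock: 9.27
tool_pos: [0.5738, -0.0044, 0.1356]
orientation: [180.0, 0.0, -74.6]
force: [0.6, 0.3, -2.0]
opening: 0.0292
gripper_force: 30.0
```

Run:
```python
from h import *
to(.6456-.0005,-.2032-.024,.13,-91)
```

```text
t 9.27 pos [ 0.5738 -0.0044  0.1356] yaw -74.6 | row [23.37 -0.94  0.56] [ 0.   0.  16.4] rows>= 6
```

In the tool's units: 23.3 cm / 75 = 0.3107, 22.5 cm / 75 = 0.3, 16.4 degrees / 90 = 0.1822.

Emit:
send_rows:
  plan:
    - [[0.0533, -0.0027, 0, 0, 0, 0.0444], [0.1067, -0.0053, 0, 0, 0, 0.0889], [0.16, -0.008, 0, 0, 0, 0.1333], [0.2133, -0.0107, 0.0067, 0, 0, 0.1822], [0.2667, -0.012, 0.0067, 0, 0, 0.1822], [0.3, -0.012, 0.0067, 0, 0, 0.1822], [0.3107, -0.012, 0.0067, 0, 0, 0.1822], [0.3107, -0.012, 0.0067, 0, 0, 0.1822]]

```text
clock: 9.93
tool_pos: [0.6446, -0.2268, 0.1295]
orientation: [179.9, 0.0, -91.0]
force: [-0.5, 0.6, -0.7]
opening: 0.0293
gripper_force: 30.0
```

Run:
```python
from h import *
from plant import ctrl
s=ctrl.snapshot("wrist"); cv2.imwrite("pics/w4.png",s["img"][:,:,::-1])
to(.6456-.0005,-.2032-.024,.0105,-91)
```

```text
t 9.98 pos [ 0.6444 -0.2254  0.1297] yaw -91.0 | row [ 0.19 -0.09 11.92] [0.1 0.  0. ] rows>= 3
```

View pics/w4.png

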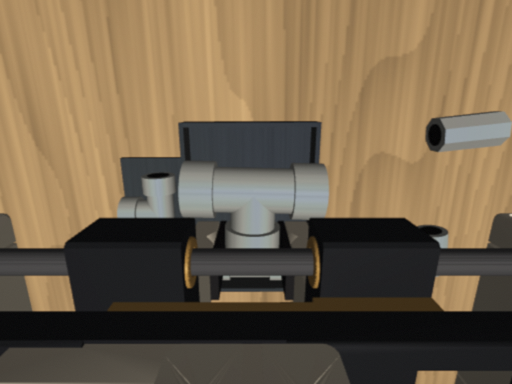

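The tee is held straight and centred on the tray (u≈250), so I'll lower it.

In the tool's units: 11.9 cm / 75 = 0.1587, 11.8 cm / 75 = 0.1573.

Emit:
send_rows:
  plan:
    - [[0.0013, -0.0013, 0.04, 0, 0, 0], [0.0013, -0.0013, 0.0933, 0, 0, 0], [0.0013, -0.0013, 0.1333, 0, 0, 0], [0.0013, -0.0013, 0.1533, 0, 0, 0], [0.0013, -0.0013, 0.1573, 0, 0, 0], [0.0013, -0.0013, 0.1587, 0, 0, 0], [0.0013, -0.0013, 0.1587, 0, 0, 0]]

```text
clock: 10.57
tool_pos: [0.6467, -0.2248, 0.013]
orientation: [-179.9, -0.0, -90.8]
force: [0.3, 0.5, -1.1]
opening: 0.0291
gripper_force: 30.0
```

In the tool's units: -13 cm / 75 = -0.1733, -9 cm / 75 = -0.12.

Emit:
send_rows:
  plan:
    - [[0, 0, 0, 0, 0, 0], [0, 0, 0, 0, 0, 0], [0, 0, 0, 0, 0, 0], [0, 0, 0, 0, 0, 0], [0, 0, -0.0267, 0, 0, 0], [0, 0, -0.0667, 0, 0, 0], [0, 0, -0.12, 0, 0, 0], [0, 0, -0.1733, 0, 0, 0]]
  fingers: 0.52

```text
clock: 11.23
tool_pos: [0.6452, -0.2257, 0.1431]
orientation: [179.9, 0.0, -90.9]
force: [1.0, 0.1, 0.4]
opening: 0.0456
gripper_force: 0.0
```

Run:
```python
from h import *
to(.466+.005,-.145-.028,.16,-81)
```

```text
t 11.23 pos [ 0.6452 -0.2257  0.1431] yaw -90.9 | row [-5.   17.5  -1.66] [ 0.1  0.  -9.9] rows>= 5
```

In the tool's units: 17.5 cm / 75 = 0.2333, 17 cm / 75 = 0.2267, -9.9 degrees / 90 = -0.11.

Emit:
send_rows:
  plan:
    - [[-0.0133, 0.0467, 0, 0, 0, -0.0333], [-0.0267, 0.0933, 0, 0, 0, -0.0667], [-0.04, 0.1467, 0, 0, 0, -0.1], [-0.056, 0.1933, 0, 0, 0, -0.11], [-0.0653, 0.2267, 0, 0, 0, -0.11], [-0.0667, 0.2333, 0, 0, 0, -0.11], [-0.0667, 0.2333, 0, 0, 0, -0.11], [-0.0667, 0.2333, 0, 0, 0, -0.11]]
  fingers: 1

```text
clock: 11.9
tool_pos: [0.4727, -0.1731, 0.1431]
orientation: [-179.9, -0.0, -80.9]
force: [0.6, -0.7, 0.6]
opening: 0.0865
gripper_force: 0.0
```

Run:
```python
from h import *
look([475,-150],"w5")
to(.471,-.173,.005,-81)
```

```text
[ 222  182   52   46 1600] ('elbow', array([ 463.1, -140.9]), ('arms', 7.6, -82.4), array([52. , 49.3]), array([ 3.2, -3.3]))
t 11.95 pos [ 0.473  -0.1731  0.1427] yaw -80.9 | row [-0.05  0.22 13.77] [-0.1 -0.   0.1] rows>= 4
```

View pics/w5.png

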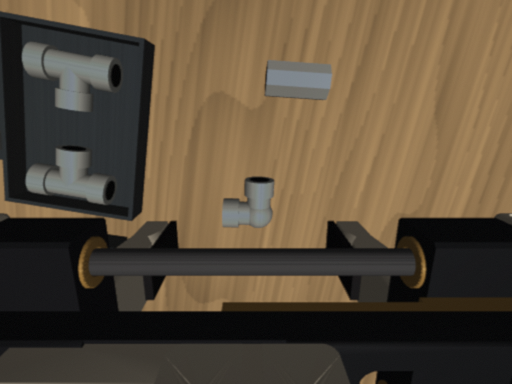

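Both tees lie well apart in the right-hand tray. The elbow's arm points up the image at (260,190), and the second arm points left.

Run:
```python
from h import *
to(.468,-.1718,.005,-82)
```

```text
t 11.95 pos [ 0.473  -0.1731  0.1427] yaw -80.9 | row [-0.22  0.5  13.77] [-0.1 -0.   1.1] rows>= 4
```

In the tool's units: 13.7 cm / 75 = 0.1827, 12.5 cm / 75 = 0.1667, 1 degrees / 90 = 0.0111.

Emit:
send_rows:
  plan:
    - [[-0.0027, 0.0067, 0.0267, 0, 0, 0.0111], [-0.0027, 0.0067, 0.0733, 0, 0, 0.0111], [-0.0027, 0.0067, 0.1267, 0, 0, 0.0111], [-0.0027, 0.0067, 0.1667, 0, 0, 0.0111], [-0.0027, 0.0067, 0.1827, 0, 0, 0.0111], [-0.0027, 0.0067, 0.1827, 0, 0, 0.0111]]

```text
clock: 12.45
tool_pos: [0.4657, -0.1721, 0.0019]
orientation: [179.7, 0.0, -82.0]
force: [0.3, -0.4, 0.6]
opening: 0.0877
gripper_force: 0.0
```

Emit:
send_rows:
  plan:
    - [[0, 0, 0, 0, 0, 0], [0, 0, 0, 0, 0, 0], [0, 0, 0, 0, 0, 0], [0, 0, 0, 0, 0, 0], [0, 0, 0, 0, 0, 0], [0, 0, 0, 0, 0, 0], [0, 0, 0, 0, 0, 0], [0, 0, 0, 0, 0, 0]]
  fingers: 0

```text
clock: 13.12
tool_pos: [0.4666, -0.1718, 0.0053]
orientation: [-180.0, -0.0, -82.0]
force: [-0.1, 0.2, 0.1]
opening: 0.04
gripper_force: 0.0
```

In the tool's units: -13 cm / 75 = -0.1733, -10 cm / 75 = -0.1333.

Emit:
send_rows:
  plan:
    - [[0, 0, 0, 0, 0, 0], [0, 0, 0, 0, 0, 0], [0, 0, 0, 0, 0, 0], [0, 0, -0.0267, 0, 0, 0], [0, 0, -0.08, 0, 0, 0], [0, 0, -0.1333, 0, 0, 0], [0, 0, -0.1733, 0, 0, 0], [0, 0, -0.1733, 0, 0, 0]]

```text
clock: 13.78
tool_pos: [0.4702, -0.1722, 0.1414]
orientation: [-179.4, -0.2, -81.9]
force: [1.3, 1.2, -1.0]
opening: 0.0291
gripper_force: 30.0
```

Run:
```python
from h import *
to(.6393-.010,.2095+.029,.13,-90.5)
```

```text
t 13.78 pos [ 0.4702 -0.1722  0.1414] yaw -81.9 | row [-38.42 -21.54   1.26] [-0.6 -0.1  8.6] rows>= 11
```

In the tool's units: -27 cm / 75 = -0.36, -23.5 cm / 75 = -0.3133, 8.6 degrees / 90 = 0.0956.

Emit:
send_rows:
  plan:
    - [[-0.0333, -0.0187, 0, 0, 0, 0.0111], [-0.08, -0.0453, 0, 0, 0, 0.0222], [-0.1267, -0.0707, 0, 0, 0, 0.0333], [-0.1733, -0.0973, 0, 0, 0, 0.0444], [-0.22, -0.124, 0, 0, 0, 0.0556], [-0.2667, -0.1493, 0, 0, 0, 0.0667], [-0.3133, -0.176, 0, 0, 0, 0.0778], [-0.36, -0.2027, 0, 0, 0, 0.0956]]

```text
clock: 14.45
tool_pos: [0.5792, 0.1188, 0.1347]
orientation: [180.0, -0.0, -90.6]
force: [0.9, -0.4, -0.1]
opening: 0.029
gripper_force: 30.0
```

Run:
```python
from h import *
to(.6393-.010,.2095+.029,.13,-90.5)
```

```text
t 14.45 pos [0.5792 0.1188 0.1347] yaw -90.6 | row [-12.02  -4.89   0.47] [ 0.  -0.  -0.1] rows>= 4
```

In the tool's units: -12 cm / 75 = -0.16, -11.8 cm / 75 = -0.1573.

Emit:
send_rows:
  plan:
    - [[-0.0493, -0.02, 0.0053, 0, 0, 0], [-0.0987, -0.04, 0.0053, 0, 0, 0], [-0.14, -0.0573, 0.0053, 0, 0, 0], [-0.1573, -0.064, 0.0053, 0, 0, 0], [-0.16, -0.0653, 0.0053, 0, 0, 0], [-0.16, -0.0653, 0.0053, 0, 0, 0], [-0.16, -0.0653, 0.0053, 0, 0, 0]]

```text
clock: 15.03
tool_pos: [0.6287, 0.2355, 0.1304]
orientation: [179.9, -0.0, -90.6]
force: [0.3, -0.4, -1.9]
opening: 0.0293
gripper_force: 30.0
```

Run:
```python
from h import *
from plant import ctrl
s=ctrl.snapshot("wrist"); cv2.imwrite("pics/w6.png",s["img"][:,:,::-1])
to(.6393-.010,.2095+.029,.0105,-90.5)
```

```text
t 15.08 pos [0.6288 0.2352 0.1308] yaw -90.6 | row [-0.34 -0.06 12.03] [ 0.1 -0.  -0.1] rows>= 3
```

View pics/w6.png

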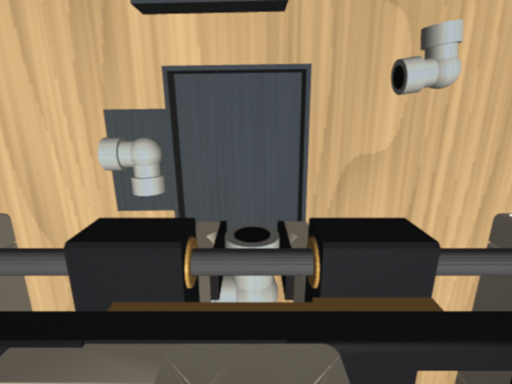

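The elbow is held at u=252 and the tray centre is at about u=237, so the intended 10 mm offset is right. I'll lower it.

In the tool's units: 12 cm / 75 = 0.16, 11.9 cm / 75 = 0.1587.

Emit:
send_rows:
  plan:
    - [[-0.004, -0.0013, 0.04, 0, 0, 0], [-0.004, -0.0013, 0.0933, 0, 0, 0], [-0.004, -0.0013, 0.1333, 0, 0, 0], [-0.004, -0.0013, 0.1533, 0, 0, 0], [-0.004, -0.0013, 0.1587, 0, 0, 0], [-0.004, -0.0013, 0.16, 0, 0, 0], [-0.004, -0.0013, 0.16, 0, 0, 0]]

```text
clock: 15.67
tool_pos: [0.6312, 0.2391, 0.0123]
orientation: [-179.9, 0.0, -90.6]
force: [0.1, 0.2, -0.4]
opening: 0.0289
gripper_force: 30.0
```

In the tool's units: -13 cm / 75 = -0.1733, -9 cm / 75 = -0.12.

Emit:
send_rows:
  plan:
    - [[0, 0, 0, 0, 0, 0], [0, 0, 0, 0, 0, 0], [0, 0, 0, 0, 0, 0], [0, 0, 0, 0, 0, 0], [0, 0, -0.0267, 0, 0, 0], [0, 0, -0.0667, 0, 0, 0], [0, 0, -0.12, 0, 0, 0], [0, 0, -0.1733, 0, 0, 0]]
  fingers: 0.52

```text
clock: 16.33
tool_pos: [0.6298, 0.239, 0.1421]
orientation: [179.9, -0.1, -90.6]
force: [0.8, 0.6, 0.4]
opening: 0.0454
gripper_force: 0.0
```

Run:
```python
from h import *
to(.468+.004,.132-.028,.155,-82.4)
```

```text
t 16.33 pos [0.6298 0.239  0.1421] yaw -90.6 | row [13.65 15.65 -1.25] [ 0.1 -0.1 -8.2] rows>= 5
```

In the tool's units: 15.6 cm / 75 = 0.208, 15 cm / 75 = 0.2, -8.2 degrees / 90 = -0.0911.

Emit:
send_rows:
  plan:
    - [[0.0333, 0.04, 0, 0, 0, -0.0222], [0.0667, 0.08, 0, 0, 0, -0.0444], [0.1027, 0.12, 0, 0, 0, -0.0667], [0.1387, 0.16, 0, 0, 0, -0.0911], [0.1733, 0.2, 0, 0, 0, -0.0911], [0.1813, 0.208, 0, 0, 0, -0.0911], [0.1813, 0.208, 0, 0, 0, -0.0911], [0.1813, 0.208, 0, 0, 0, -0.0911]]
  fingers: 1

```text
clock: 17.0
tool_pos: [0.4736, 0.1051, 0.1422]
orientation: [-179.9, 0.1, -82.4]
force: [0.1, 0.4, 0.9]
opening: 0.0871
gripper_force: 0.0
```

Run:
```python
from h import *
look([475,125])
to(.472,.104,.005,-82.4)
```

```text
[ 222  179   51   46 1619] ('elbow', array([465.5, 134.4]), ('arms', 7.7, -82.3), array([52. , 48.4]), array([ 3.5, -3.2]))
t 17.05 pos [0.4741 0.1055 0.1419] yaw -82.4 | row [ 0.13  0.25 13.69] [-0.1  0.   0. ] rows>= 4
```

In the tool's units: 13.6 cm / 75 = 0.1813, 12.5 cm / 75 = 0.1667.

Emit:
send_rows:
  plan:
    - [[0.0013, 0.0067, 0.0267, 0, 0, 0], [0.0013, 0.0067, 0.0733, 0, 0, 0], [0.0013, 0.0067, 0.1267, 0, 0, 0], [0.0013, 0.0067, 0.1667, 0, 0, 0], [0.0013, 0.0067, 0.1813, 0, 0, 0], [0.0013, 0.0067, 0.1813, 0, 0, 0]]

```text
clock: 17.55
tool_pos: [0.4678, 0.1031, 0.002]
orientation: [179.7, -0.1, -82.3]
force: [0.3, 0.1, 0.5]
opening: 0.0879
gripper_force: 0.0
```

Emit:
send_rows:
  plan:
    - [[0, 0, 0, 0, 0, 0], [0, 0, 0, 0, 0, 0], [0, 0, 0, 0, 0, 0], [0, 0, 0, 0, 0, 0], [0, 0, 0, 0, 0, 0], [0, 0, 0, 0, 0, 0], [0, 0, 0, 0, 0, 0], [0, 0, 0, 0, 0, 0]]
  fingers: 0

```text
clock: 18.22
tool_pos: [0.4684, 0.1033, 0.0053]
orientation: [-180.0, 0.0, -82.4]
force: [-0.7, -0.5, -0.5]
opening: 0.0397
gripper_force: 0.0
```

In the tool's units: -13 cm / 75 = -0.1733, -10 cm / 75 = -0.1333.

Emit:
send_rows:
  plan:
    - [[0, 0, 0, 0, 0, 0], [0, 0, 0, 0, 0, 0], [0, 0, 0, 0, 0, 0], [0, 0, -0.0267, 0, 0, 0], [0, 0, -0.08, 0, 0, 0], [0, 0, -0.1333, 0, 0, 0], [0, 0, -0.1733, 0, 0, 0], [0, 0, -0.1733, 0, 0, 0]]

```text
clock: 18.88
tool_pos: [0.4715, 0.1048, 0.1413]
orientation: [-179.5, 0.2, -82.3]
force: [0.8, 1.0, -1.3]
opening: 0.0289
gripper_force: 30.0
```

Run:
```python
from h import *
to(.6393-.010,.2095-.051,.13,-90.5)
```

```text
t 18.88 pos [0.4715 0.1048 0.1413] yaw -82.3 | row [ -3.2  -16.34   1.3 ] [-0.5  0.2  8.2] rows>= 5
```

In the tool's units: -16.3 cm / 75 = -0.2173, -15.8 cm / 75 = -0.2107, 8.2 degrees / 90 = 0.0911.

Emit:
send_rows:
  plan:
    - [[-0.008, -0.04, 0, 0, 0, 0.0222], [-0.0173, -0.0867, 0, 0, 0, 0.0444], [-0.0267, -0.1333, 0, 0, 0, 0.0667], [-0.036, -0.18, 0, 0, 0, 0.0889], [-0.0413, -0.2107, 0, 0, 0, 0.0911], [-0.0427, -0.2173, 0, 0, 0, 0.0911], [-0.0427, -0.2173, 0, 0, 0, 0.0911], [-0.0427, -0.2173, 0, 0, 0, 0.0911]]

```text
clock: 19.55
tool_pos: [0.6246, 0.1562, 0.134]
orientation: [179.9, -0.0, -90.6]
force: [-0.4, -0.6, -0.2]
opening: 0.0294
gripper_force: 30.0
```

Run:
```python
from h import *
to(.6393-.010,.2095-.051,.0105,-90.5)
```

```text
t 19.55 pos [0.6246 0.1562 0.134 ] yaw -90.6 | row [-0.24 -0.5  12.35] [ 0.1 -0.  -0.1] rows>= 3
```

In the tool's units: 12.3 cm / 75 = 0.164, 12.2 cm / 75 = 0.1627.

Emit:
send_rows:
  plan:
    - [[-0.0027, -0.0053, 0.04, 0, 0, 0], [-0.0027, -0.0053, 0.0933, 0, 0, 0], [-0.0027, -0.0053, 0.1333, 0, 0, 0], [-0.0027, -0.0053, 0.1573, 0, 0, 0], [-0.0027, -0.0053, 0.1627, 0, 0, 0], [-0.0027, -0.0053, 0.164, 0, 0, 0], [-0.0027, -0.0053, 0.164, 0, 0, 0]]

```text
clock: 20.13
tool_pos: [0.6298, 0.1588, 0.0134]
orientation: [-179.9, 0.0, -90.5]
force: [-0.3, 0.4, 0.1]
opening: 0.029
gripper_force: 30.0
```

In the tool's units: -13 cm / 75 = -0.1733, -9 cm / 75 = -0.12.

Emit:
send_rows:
  plan:
    - [[0, 0, 0, 0, 0, 0], [0, 0, 0, 0, 0, 0], [0, 0, 0, 0, 0, 0], [0, 0, 0, 0, 0, 0], [0, 0, -0.0267, 0, 0, 0], [0, 0, -0.0667, 0, 0, 0], [0, 0, -0.12, 0, 0, 0], [0, 0, -0.1733, 0, 0, 0]]
  fingers: 0.52

```text
clock: 20.8
tool_pos: [0.629, 0.1582, 0.1432]
orientation: [179.9, -0.0, -90.6]
force: [0.8, 0.5, -0.9]
opening: 0.0454
gripper_force: 0.0
```

Run:
```python
from h import *
to(.452,-.277,.155,-175.4)
to(.452,-.277,.155,4.6)
```

```text
t 20.8 pos [0.629  0.1582 0.1432] yaw -90.6 | row [43.69 17.27 -1.12] [ 0.  -0.1 84.8] rows>= 12
t 20.8 pos [0.629  0.1582 0.1432] yaw -90.6 | row [43.69 17.27 -1.12] [  0.1   0.  -95.2] rows>= 14
```

In the tool's units: 27.5 cm / 75 = 0.3667, 24 cm / 75 = 0.32, 56 degrees / 90 = 0.6222.

Emit:
send_rows:
  plan:
    - [[0.04, 0.016, 0, 0, 0, 0.0778], [0.0867, 0.0347, 0, 0, 0, 0.1556], [0.1333, 0.0533, 0, 0, 0, 0.2333], [0.18, 0.072, 0, 0, 0, 0.3111], [0.2267, 0.0907, 0, 0, 0, 0.3889], [0.2733, 0.108, 0, 0, 0, 0.4667], [0.32, 0.1267, 0, 0, 0, 0.5444], [0.3667, 0.1453, 0, 0, 0, 0.6222]]
  fingers: 1

```text
clock: 21.47
tool_pos: [0.5171, -0.1168, 0.1428]
orientation: [-180.0, 0.1, -146.9]
force: [0.9, -0.2, -0.7]
opening: 0.087
gripper_force: 0.0
```

Run:
```python
from h import *
to(.452,-.277,.155,-175.4)
```

```text
t 21.47 pos [ 0.5171 -0.1168  0.1428] yaw -146.9 | row [14.21 -9.86 -1.23] [-0.   0.1 28.5] rows>= 5
```

In the tool's units: 14.2 cm / 75 = 0.1893, 13.8 cm / 75 = 0.184, 28.5 degrees / 90 = 0.3167.

Emit:
send_rows:
  plan:
    - [[0.04, -0.0267, 0, 0, 0, 0.0667], [0.08, -0.0547, 0, 0, 0, 0.1333], [0.12, -0.0827, 0, 0, 0, 0.2], [0.16, -0.1107, 0, 0, 0, 0.2667], [0.184, -0.128, 0, 0, 0, 0.3167], [0.1893, -0.132, 0, 0, 0, 0.3167], [0.1893, -0.132, 0, 0, 0, 0.3167], [0.1893, -0.132, 0, 0, 0, 0.3167]]

```text
clock: 22.13
tool_pos: [0.454, -0.2763, 0.1423]
orientation: [-180.0, 0.0, -175.0]
force: [0.4, -0.4, -0.2]
opening: 0.0874
gripper_force: 0.0
```

Run:
```python
from h import *
look([452,-277],"w7")
to(.452,-.277,.005,-175.4)
```

```text
[ 238  150   32   59 1748] ('coupling', array([ 452.5, -275.4]), ('axis', 5.6), array([60.1, 30.7]))
t 22.18 pos [ 0.4543 -0.2758  0.1423] yaw -175.0 | row [ 0.24 -0.1  13.73] [-0.   0.   0.4] rows>= 4
```

View pics/w7.png

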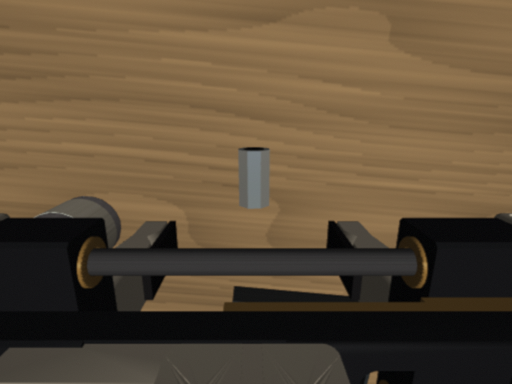

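The coupling is at (254,178), vertical in the image. The tin shows at about (85,225), so I'll check clearance to the gripper body before descending.

Run:
```python
from h import *
s=dict(np.load("top0.npz"))
for p,z in (((406.5,168.5),.085),((402,176),.0)): print(ray(s,p,z).round(3))
h=cv2.cvtColor(s["img"],cv2.COLOR_RGB2HSV); print(h[168:190:3,406].tolist()); 
d=dict(np.load("side0.npz")); print(ray(d,[266,133],.085).round(3), ray(d,[266,148],0).round(3))
cv2.imwrite("pics/tin.png",np.hstack([cv2.resize(s["img"][150:195,380:430,::-1],(400,360)),cv2.resize(d["img"][120:160,245:290,::-1],(400,360))]))
```

```text
[[ 0.524 -0.443]]
[[ 0.519 -0.461]]
[[120, 4, 187], [135, 3, 183], [120, 5, 187], [126, 7, 182], [5, 19, 157], [17, 52, 148], [17, 112, 180], [17, 111, 186]]
[[ 0.519 -0.422]] [[ 0.522 -0.454]]
```

View pics/tin.png

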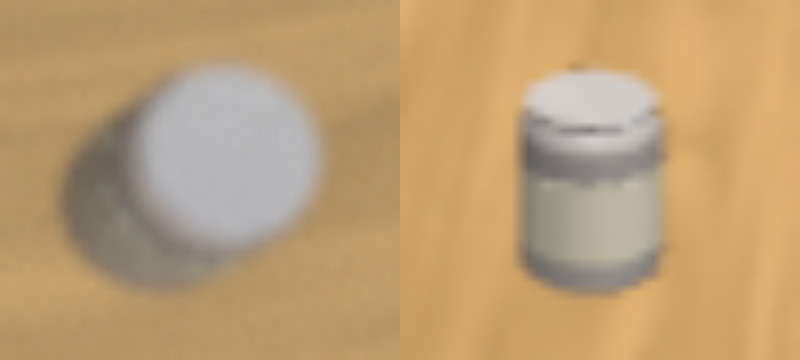

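The tin stands at about (0.52, -0.445), which leaves the gripper body roughly 44 mm clear. I'll descend.

Emit:
send_rows:
  plan:
    - [[0.0027, 0, 0.0267, 0, 0, 0], [0.0027, 0, 0.0733, 0, 0, 0], [0.0027, 0, 0.1267, 0, 0, 0], [0.0027, 0, 0.1667, 0, 0, 0], [0.0027, 0, 0.1813, 0, 0, 0], [0.0027, 0, 0.1813, 0, 0, 0]]

```text
clock: 22.68
tool_pos: [0.4504, -0.2747, 0.0031]
orientation: [179.9, -0.3, -174.9]
force: [-0.6, 0.3, 0.3]
opening: 0.0877
gripper_force: 0.0
```

Emit:
send_rows:
  plan:
    - [[0, 0, 0, 0, 0, 0], [0, 0, 0, 0, 0, 0], [0, 0, 0, 0, 0, 0], [0, 0, 0, 0, 0, 0], [0, 0, 0, 0, 0, 0], [0, 0, 0, 0, 0, 0], [0, 0, 0, 0, 0, 0], [0, 0, 0, 0, 0, 0]]
  fingers: 0

```text
clock: 23.35
tool_pos: [0.452, -0.2764, 0.0063]
orientation: [-180.0, 0.0, -175.1]
force: [0.2, 0.1, -0.3]
opening: 0.0398
gripper_force: 0.0
```

Emit:
send_rows:
  plan:
    - [[0, 0, 0, 0, 0, 0], [0, 0, 0, 0, 0, 0], [0, 0, 0, 0, 0, 0], [0, 0, -0.0267, 0, 0, 0], [0, 0, -0.08, 0, 0, 0], [0, 0, -0.1333, 0, 0, 0], [0, 0, -0.1733, 0, 0, 0], [0, 0, -0.1733, 0, 0, 0]]

```text
clock: 24.02
tool_pos: [0.4554, -0.2777, 0.1425]
orientation: [-179.8, 0.5, -175.0]
force: [0.5, -1.3, -0.9]
opening: 0.0298
gripper_force: 30.0
```

Run:
```python
from h import *
to(.6599,-.0035,.13,-175)
```

```text
t 24.02 pos [ 0.4554 -0.2777  0.1425] yaw -175.0 | row [-22.75  25.53   1.35] [-0.2  0.5  0. ] rows>= 9
```

In the tool's units: 23.4 cm / 75 = 0.312, -20.9 cm / 75 = -0.2787.

Emit:
send_rows:
  plan:
    - [[-0.0267, 0.0293, 0, 0, 0, 0], [-0.0627, 0.0693, 0, 0, 0, 0], [-0.0987, 0.1107, 0, 0, 0, 0], [-0.1347, 0.1507, 0, 0, 0, 0], [-0.1707, 0.1907, 0, 0, 0, 0], [-0.2067, 0.232, 0, 0, 0, 0], [-0.2427, 0.272, 0, 0, 0, 0], [-0.2787, 0.312, 0, 0, 0, 0]]

```text
clock: 24.68
tool_pos: [0.6405, -0.0234, 0.1352]
orientation: [180.0, -0.1, -175.1]
force: [0.7, -1.1, -0.8]
opening: 0.0294
gripper_force: 30.0
```

In the tool's units: 2.1 cm / 75 = 0.028, -2 cm / 75 = -0.0267.

Emit:
send_rows:
  plan:
    - [[-0.0213, 0.024, 0, 0, 0, 0], [-0.0267, 0.028, 0, 0, 0, 0], [-0.0267, 0.028, 0, 0, 0, 0], [-0.0267, 0.028, 0, 0, 0, 0]]

```text
clock: 25.02
tool_pos: [0.6573, -0.0027, 0.1349]
orientation: [-180.0, -0.1, -175.0]
force: [-0.8, -0.2, -1.6]
opening: 0.0295
gripper_force: 30.0
```

Run:
```python
from h import *
to(.6599,-.0035,.0105,-175)
```

```text
t 25.02 pos [ 0.6573 -0.0027  0.1349] yaw -175.0 | row [-0.28 -0.1  12.44] [-0.  -0.1 -0. ] rows>= 3
```

In the tool's units: 12.4 cm / 75 = 0.1653, 12.3 cm / 75 = 0.164.

Emit:
send_rows:
  plan:
    - [[-0.0027, -0.0013, 0.04, 0, 0, 0], [-0.0027, -0.0013, 0.0933, 0, 0, 0], [-0.0027, -0.0013, 0.1333, 0, 0, 0], [-0.0027, -0.0013, 0.1573, 0, 0, 0], [-0.0027, -0.0013, 0.1627, 0, 0, 0], [-0.0027, -0.0013, 0.164, 0, 0, 0], [-0.0027, -0.0013, 0.1653, 0, 0, 0], [-0.0027, -0.0013, 0.1653, 0, 0, 0]]

```text
clock: 25.68
tool_pos: [0.6613, -0.0036, 0.0138]
orientation: [180.0, 0.2, -175.1]
force: [0.0, 0.6, -1.0]
opening: 0.0294
gripper_force: 30.0
```

Emit:
send_rows:
  plan:
    - [[0, 0, 0, 0, 0, 0], [0, 0, 0, 0, 0, 0], [0, 0, 0, 0, 0, 0], [0, 0, 0, 0, 0, 0], [0, 0, -0.0267, 0, 0, 0], [0, 0, -0.0667, 0, 0, 0], [0, 0, -0.12, 0, 0, 0], [0, 0, -0.1733, 0, 0, 0]]
  fingers: 0.52

```text
clock: 26.35
tool_pos: [0.6595, -0.0035, 0.143]
orientation: [-180.0, -0.1, -175.0]
force: [0.9, -0.2, -1.0]
opening: 0.0455
gripper_force: 0.0
```

In the tool's units: 17 cm / 75 = 0.2267, 15 cm / 75 = 0.2.

Emit:
send_rows:
  plan:
    - [[0.04, 0, -0.04, 0, 0, 0], [0.08, 0, -0.08, 0, 0, 0], [0.12, 0, -0.12, 0, 0, 0], [0.16, 0, -0.16, 0, 0, 0], [0.2, 0, -0.1733, 0, 0, 0], [0.2267, 0, -0.1867, 0, 0, 0], [0.2267, 0, -0.1867, 0, 0, 0], [0.2267, 0, -0.1867, 0, 0, 0]]

```text
clock: 27.02
tool_pos: [0.4905, -0.018, 0.2838]
orientation: [179.9, 0.2, -175.0]
force: [-0.4, 0.9, -0.5]
opening: 0.0456
gripper_force: 0.0
```

Run:
```python
from plant import ctrl
import cv2,numpy as np
a=ctrl.snapshot("top")["img"]; b=ctrl.snapshot("side")["img"]
print(ctrl.get_obs()["tool_pos"])
cv2.imwrite("pics/end.png",np.vstack([cv2.resize(a[95:235,80:430,::-1],(700,280),interpolation=cv2.INTER_CUBIC),cv2.resize(b[120:310,140:350,::-1],(350,316),interpolation=cv2.INTER_CUBIC).repeat(2,axis=1)]))
```

```text
[ 0.49110378 -0.01791919  0.2820961 ]
```

View pics/end.png

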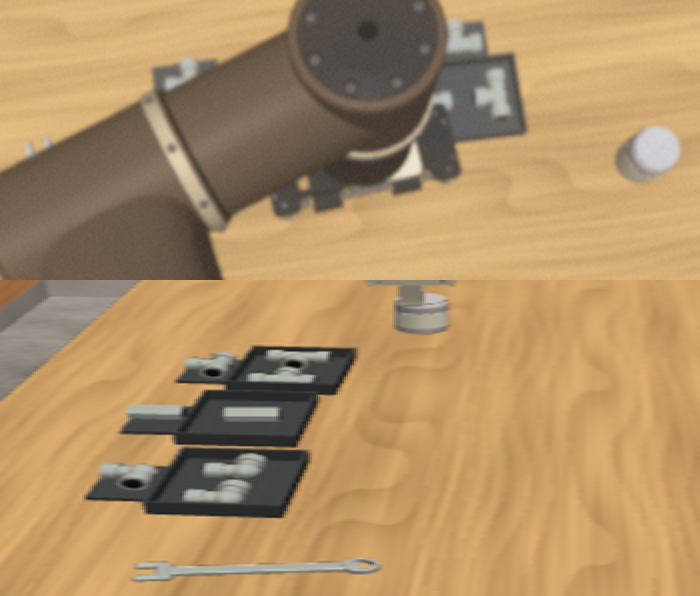

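All five fittings lie flat and apart in the right trays. The tin and wrench are where they were, and the gripper is clear.

```bash
python3 -c "
from plant import ctrl
print(ctrl.close_job())"
```

```text
the job is handed in; nothing more can be done
None
```

I put all five fittings in their matching trays, lying flat and apart, left the tin and wrench alone, and handed the job in at about 27 s on the robot's clock; the verdict was not shown.

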